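# Find the crate stamped underneath and push it to the dispatch line

## Robot

A 6-joint arm with a two-finger parallel gripper is mounted at the origin on the work surface; the furniture and walls round the work are solid. World frame = base frame: x ahead of the robot, y to its left, z up, the work surface at z = 0. Lengths are in mm, angles in rad, forces in N, time in s.
With the tool pointing down it reaches from about 325 to 850 mm from the base axis. Payload 15.5 kg.
Tool frame: the origin (TCP) lies on the front face of the gripper's body, between the roots of the fingers; the fingertips stand 78 mm ahead of it and the grasp point (between the pads) lies 60 mm ahead of it; z points along the fingers, y is the line along which they close (so a half turn about z gives the same grasp; the last joint's range is limited). The gripper opens to 91 mm and grips with 3 to 60 N. Pads are 32 mm wide; open, the fingers measure 118 mm over their backs; the gripper's body (76 mm by 178 mm) begins 60 mm behind the grasp point.
Start: joints at [-1.375, 0.494, 1.345, -0, 1.302, -0.096], TCP at [179.799, -598.581, 292.215] pointing down, gripper open.
Joint ranges: [-2.91, 2.91], [-0.82, 2.16], [0.22, 2.67], [-1.22, 4.37], [0.12, 2.79], [-3.08, 3.08]. Speed limits (rad/s): [1.89, 1.89, 2.57, 3.01, 3.01, 3.01].

## Interface

Orientations are given as a rotation vector (axis times angle).
In Python, from station import manip gives the robot as it stands. The module is installed in compiled form; this text tells all that it offers.
- The arm moves only by the tool jog_arm, never from a script. Its arguments are lists of equal length, an entry for each row: "linear": the shift along the tool's x, y, z in units of 0.3 m (1.0 is 0.3 m), a list of three; "yaw": the turn about the tool's z in units of 45 degrees (1.0 is 45 degrees); "gripper": the closure, from 0 (fully open) to 1 (shut). A call has 1 to 5 rows; each row is the pose to reach, as a shift and turn from the pose commanded when the call began, along the tool's axes at that moment; what a row does not reach only later rows make up. A row lasts 1/12 s, in which the tool goes at most 41.7 mm and 7.16 degrees, less where a joint would pass 70% of its speed; a pose out of reach is approached as far as the arm can. A call with a number of a shift or a turn outside -1 to 1 is refused whole. A call with a gripper value outside its range is refused whole. The fingers move at their own pace and stop on an object; "grip_force" is the grip in N (left out, the last holds). Time passes only in rows, so rows that repeat a pose let the fingers close. It gives the time, the measured TCP pose, the force, the opening and the grip force at its end, in the units of the state.
- manip.get_state(): the state, without advancing time (a new reading comes with each control period).
- manip.snapshot(name): name is "scene" or "top" or "wrist"; returns the picture (400x640x3 uint8, red, green, blue); there is no depth.
- manip.camera_params(name): a dict with "mtx" (3x3 intrinsics, pixels), "rvec" (rotation vector, rad) and "tvec" (3), from world to camera coordinates, as OpenCV has them; the wrist camera has in their place "mount" (4x4, takes a point from camera to tool coordinates, whose origin is the TCP and whose axes are the flange's). Camera axes: x right, y down, z forward; pixel columns grow to the right and rows downward; lengths in mm; the calibration is good to about 2 mm. A picture is of the moment at which its call begins: read the wrist's pose just before it. camera_params takes no time and is no camera call.
- manip.close_job(): hands the job in; it is judged then, once.
Trained networks look in the newest picture that a camera, given by its name, has taken for a name from the list of things; names that differ only in an ending like _2 or _b are one class to them, and where a whole thing is asked for, a point or a joint stands for the part that bears it (a point fixed in the world has none). Each returns a list of dicts, best first, with "confidence" (0 to 1); they miss things now and then, are a little off and sometimes report something else, mostly with a low value. They report only what shows in the picture. A call takes as long as a camera call. They do not tell look-alikes from the thing itself.
- manip.outline_of(camera, label): "region" (400x640 bool, what is visible of it) and "xy" ([column, row] as shares, 0 to 1, of the picture: columns of its width, rows of its height, amid what is visible of it).
- manip.mark_of(camera, label): "xy" ([column, row] as shares, 0 to 1, of the picture: columns of its width, rows of its height: a listed point, or the origin of a listed thing).
The state is a dict: "clock": time; "q": joint angles; "joint_velocities": joint speeds; "effort": joint torques, N m; "ee_pos": TCP position; "tool_rot": TCP orientation; "ft_force": force on the tool from outside, world axes, zero at the start; "moment": the same for the moment, N m; "width": opening from 0.0 (shut) to 1.0 (fully open); "grip_force": force on a finger pad.
Only numpy, scipy, OpenCV 4.12 (cv2) and the standard library are available. Lean on these libraries where they do the work, as an engineer would, in place of code of your own. Each camera call takes 0.05 s, during which the arm holds its last target. There are 200 camera calls.

## Task

One of the two lidded blue parts crates has a red and white round stamp on its underside. With closed fingertips, tip the left crate up onto its back edge against the low steel rail by pushing the upper part of its raised back board away from you, more than halfway onto its back but not over, so that its underside shows, and ease it back down flat without letting it drop; then do the same with the right crate. Then push the stamped crate sideways along the rail until it stands centred on the yellow dispatch line, still close to and square with the rail; leave the other crate where it stands, lift or grasp nothing, do not disturb the other things on the bench, and finish clear.

Things in the scene. Friction and masses are not known exactly. Their poses are not given: they have to be found in the camera images.
- crate_stamped: blue crate with a grey lid, 120 x 120 x 65 mm, solid flat sides; a 5 mm thick upright board, 120 mm wide, rises along its back to 115 mm (front face at x = +55 mm). 0.25 to 0.5 kg; tipped on its back edge it balances at 70 to 75 degrees. Origin: centre of underside; z up, x away from the robot; tipping turns it positively about y. Stamp: red and white rings, 100 mm wide, underneath. Left or right by chance.
- crate_plain: blue crate with a grey lid, 120 x 120 x 65 mm, solid flat sides; a 5 mm thick upright board, 120 mm wide, rises along its back to 115 mm (front face at x = +55 mm). 0.25 to 0.5 kg; tipped on its back edge it balances at 70 to 75 degrees. Origin: centre of underside; z up, x away from the robot; tipping turns it positively about y. Its underside is blank; otherwise it looks the same.
- crate_stamped_heel (a point): middle of the stamped crate's back bottom edge (60 mm behind its origin). The edge is rounded with 8 mm radius; the crate tips about that rounding's axis
- crate_plain_heel (a point): middle of the plain crate's back bottom edge (60 mm behind its origin). The edge is rounded with 8 mm radius; the crate tips about that rounding's axis
- stop_rail: low steel strip fixed to the bench behind the crates, 660 mm along its y, 15 mm along x, 6 mm high; origin at the centre of its underside; stop face at x = -7.5 mm, facing the robot. The crates stand 3 to 12 mm in front of it. It keeps a crate's back edge from sliding away: pushed against it, the crate rocks up on its rounded back edge, which stays in the corner between bench and strip
- dispatch_line: yellow line painted on the bench, 30 mm wide, running along its x from the rail 220 mm towards the robot, square to the rail, no height; origin on the line's centre at the rail's centre line; the line lies at its y = 0. It lies between the two crates
- glue_bottle: blue glue bottle with a black cap, 35 mm across, 76 mm tall, bystander; origin at the centre of its underside
- v_block: black V-block, 45 x 68 x 55 mm tall, bystander; origin at the centre of its underside
Things that resemble listed ones, but are neither listed nor needed, are in the scene too. Leave any turquoise look-alike of the crate_stamped alone.

How it is judged:
By the outcome, as a careful person would: the job done as asked, in the order asked, and still so for the second after the job is handed in, with the robot touching nothing.
It also fails if it takes over 72 s, if anything falls off the work surface, if the arm or the gripper's body presses on something with over 40 N, if the wrist force passes 120 N, or if a joint passes its speed limit or range.

## Working session

There is one attempt and no reset: what is moved stays moved. The work goes in short steps, Python scripts to look and compute and a tool call to move; the robot and the scene stay as the last step left them, time stands still between calls to the robot, and variables do not carry over. Pictures are saved under pics/ and viewed, at most 11 in all, crops included, and the job is handed in when it is done.

Besides the shell and the picture viewer there is one more tool, called after "Emit:" as name(argument=value, ...), one argument or row to a line, values as JSON. jog_arm: Moves the arm, as the interface text tells. Shifts and turns lie within -1 to 1; 1 stands for 0.3 m of shift or 45 degrees of turn. Its arguments: {"type":"object","properties":{"linear":{"type":"array","items":{"type":"array","items":{"type":"number"}}},"yaw":{"type":"array","items":{"type":"number"}},"gripper":{"type":"array","items":{"type":"number"}},"grip_force":{"type":"number"}},"required":["linear","yaw","gripper"]}

```bash
mkdir -p pics; cat > h.py <<'E'
import numpy as np, cv2
from station import manip
def ray(cam,uv):
    p=manip.camera_params(cam); R=cv2.Rodrigues(np.array(p["rvec"],float))[0]; t=np.array(p["tvec"],float).ravel()
    d=R.T@np.linalg.inv(np.array(p["mtx"],float))@np.array([uv[0],uv[1],1.0]); return -R.T@t,d
def onz(cam,uv,z=0):
    c,d=ray(cam,uv); return c+d*(z-c[2])/d[2]
def snap(cam,fn=None):
    im=manip.snapshot(cam)
    if fn: cv2.imwrite("pics/"+fn,im[:,:,::-1])
    return im
E
python3 - <<'E'
from h import *
a=snap("top");b=snap("scene")
cv2.imwrite("pics/a.png",cv2.resize(np.vstack([a,b])[:,:,::-1],(480,600))) 
cv2.imwrite("pics/top0.png",a[:,:,::-1]);cv2.imwrite("pics/scene0.png",b[:,:,::-1])
for c in("top","scene"):
  for l in("crate_stamped","crate_plain_heel","stop_rail","dispatch_line","glue_bottle","v_block"):
    for r in manip.mark_of(c,l)[:4]:
      uv=np.array(r["xy"])*[640,400]; print(c,l,round(r["confidence"],2),uv.round(1),onz(c,uv,0).round(1))
s=manip.get_state();print(s["clock"],s["ee_pos"],s["tool_rot"],s["ft_force"])
E
```

```text
top crate_stamped 0.82 [399.1 186.9] [ 472.5 -240.5    0. ]
top stop_rail 0.62 [333.  168.1] [537.8 -18.3   0. ]
top dispatch_line 0.55 [319.2 162.2] [558.7  28.8   0. ]
top glue_bottle 0.57 [331.8 166.4] [543.8 -14.2   0. ]
top v_block 0.62 [193.3 180.1] [496.5 457.6   0. ]
scene crate_stamped 0.69 [228.6 229.4] [ 467.6 -241.9    0. ]
scene crate_stamped 0.57 [180.3 209.9] [ 331.4 -379.2    0. ]
scene crate_plain_heel 0.87 [382.6 224. ] [526.7 195.7   0. ]
scene stop_rail 0.86 [313.1 239.5] [563.4 -19.8   0. ]
scene dispatch_line 0.56 [329.  236.1] [556.  27.   0.]
scene glue_bottle 0.77 [160.3 239.4] [ 481.  -422.4    0. ]
scene v_block 0.96 [454.2 207. ] [477.5 454.1   0. ]
scene v_block 0.5 [227.8 228.1] [ 460.6 -243.9    0. ]
0.7 [ 179.80984389 -598.5688931   292.21775134] [3.10819545e+00 4.56807466e-01 3.39370196e-06] [ 0.16045191 -0.33982601  0.4424221 ]
```

View pics/top0.png

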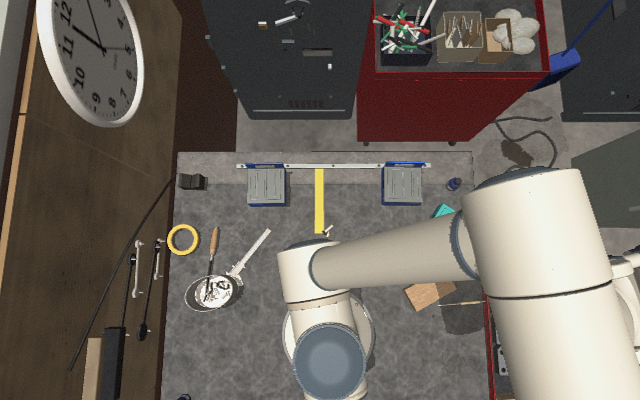

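View pics/scene0.png

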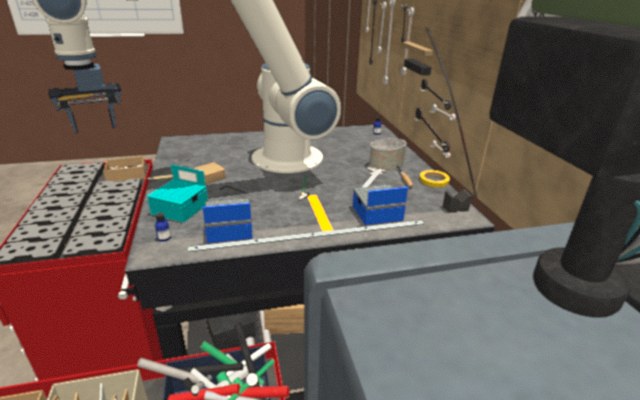

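The pictures show crates at top (267,187) left and (402,186) right, the rail between (237,165) and (431,165), the line at (319,200), V-block at (192,181), bottle at (453,184) and a turquoise look-alike at about (443,212), partly behind the arm.

```bash
python3 - <<'E'
from h import *
for c in("top","scene"):
  print(c,ray(c,(320,200))[0].round(0), ray(c,(320,200))[1].round(2))
p=manip.camera_params("wrist");print(np.array(p["mount"]).round(3),p["mtx"])
import cv2
top=cv2.imread("pics/top0.png");sc=cv2.imread("pics/scene0.png")
# rail, line on top
hsv=cv2.cvtColor(top,cv2.COLOR_BGR2HSV)
m=cv2.inRange(hsv,(22,120,120),(35,255,255));m[:, :300]=0;m[:,340:]=0
r,c=np.nonzero(m);print("line",c.min(),c.max(),r.min(),r.max())
for rr in(172,185,200,215,228):
  cc=np.nonzero(m[rr])[0]; print(rr,onz("top",(cc.mean(),rr)).round(1),len(cc))
g=cv2.cvtColor(top,cv2.COLOR_BGR2GRAY)
for cc in(241,295,340,370,428): print(cc,g[158:174,cc])
for n,(x0,y0,x1,y1),im in(("c",(160,140,480,240),top),("d",(130,140,490,270),sc)):
  cv2.imwrite(f"pics/{n}.png",cv2.resize(im[y0:y1,x0:x1],None,fx=800/(x1-x0),fy=800/(x1-x0),interpolation=cv2.INTER_CUBIC))
a=cv2.imread("pics/c.png");b=cv2.imread("pics/d.png");cv2.imwrite("pics/e.png",np.vstack([a,b]))
E
```

```text
top [ 219.   10. 1241.] [ 0.17  0.01 -0.99]
scene [1469. -227.  646.] [-0.85  0.21 -0.49]
[[ -0.     -0.958  -0.286  80.832]
 [  1.     -0.     -0.     -0.356]
 [  0.     -0.286   0.958 -91.666]
 [  0.      0.      0.      1.   ]] [[291.04756449   0.         319.56133728]
 [  0.         291.04756449 197.92664964]
 [  0.           0.           1.        ]]
line 315 323 168 232
172 [524.3  29.3   0. ] 9
185 [479.1  29.2   0. ] 9
200 [427.7  29.    0. ] 9
215 [377.   28.9   0. ] 9
228 [333.6  28.8   0. ] 9
241 [129 123 125 127 130 138 190 109 113 150 101 128 131 130 130 134]
295 [144 138 135 135 137 151 206 204 206 201  67 139 137 136 137 134]
340 [120 122 129 126 120 121 201 203 206 223 116 137 136 132 133 132]
370 [123 125 124 133 132 154 205 201 209 225  76 128 123 129 129 140]
428 [125 123 124 122 135 183 195 199 196 157 124 128 129 124 127 131]
```

View pics/e.png

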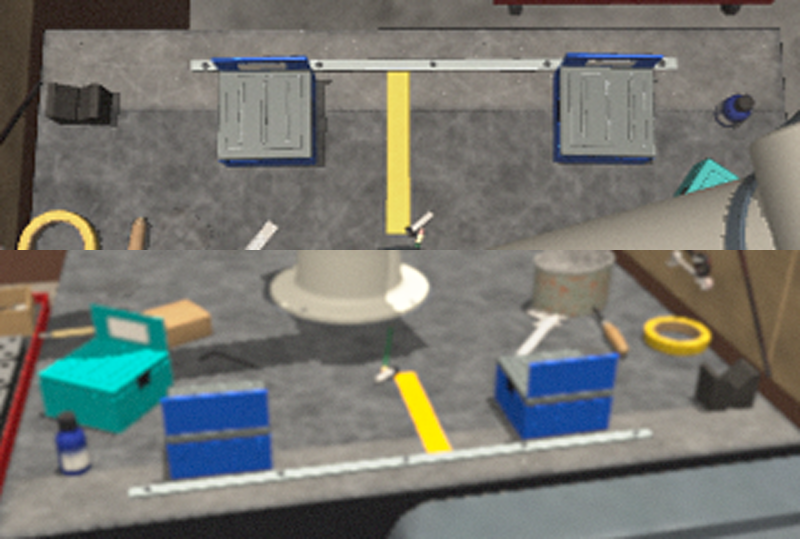

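```bash
cat >> h.py <<'E'
def proj(cam,P):
    p=manip.camera_params(cam); return cv2.projectPoints(np.array(P,float),np.array(p["rvec"],float),np.array(p["tvec"],float),np.array(p["mtx"],float),None)[0][:,0]
def sil(cam,x,y,yaw,tilt=0,S=4):
    m=np.zeros((400*S,640*S),np.uint8)
    for x0,x1,z1 in((-60,60,65),(55,60,115)):
        P=np.array([[a,b,c] for a in(x0,x1) for b in(-60,60) for c in(0,z1)],float)
        P=P@cv2.Rodrigues(np.array([0,0,yaw]))[0].T+[x,y,0]
        cv2.fillConvexPoly(m,cv2.convexHull(((proj(cam,P)+.5)*S).astype(np.int32)),255)
    return cv2.resize(m,(640,400),interpolation=cv2.INTER_AREA)/255.
from scipy.optimize import minimize
def fit(obs,x,y,yaw=0):
    f=lambda v:sum(np.abs(sil(c,v[0],v[1],v[2]/100)-o).sum() for c,o in obs)
    r=minimize(f,[x,y,yaw*100],method="Nelder-Mead",options=dict(initial_simplex=[[x,y,yaw*100],[x+12,y,0],[x,y+12,0],[x,y,6]],xatol=.2,fatol=.5))
    return r.x*[1,1,.01],r.fun
def fits(cams=("top","scene")):
    out={}
    regs={c:(manip.snapshot(c),manip.outline_of(c,"crate_stamped"))[1] for c in cams}
    for n,(x,y) in GUESS.items():
        obs=[]
        for c in cams:
            uv=proj(c,[[x,y,40]])[0]
            for r in regs[c]:
                if np.hypot(*(np.array(r["xy"])*[640,400]-uv))<22: obs.append((c,r["region"].astype(float)));break
        print(n,[(c,int(o.sum())) for c,o in obs])
        for sub in [obs]+[[o] for o in obs]:
            if sub: v,e=fit(sub,x,y); print("  ",[c for c,_ in sub],v.round(3),round(e,1))
GUESS={"L":(469,189),"R":(469,-238)}
E
python3 - <<'E'
from h import *
fits()
for l in("stop_rail",):
  for r in manip.outline_of("top",l)[:1]:
    g=r["region"]; 
    for cc in range(300,380,10):
      rr=np.nonzero(g[:,cc])[0]; 
      if len(rr): print(cc,onz("top",(cc,rr.max()+.5),3)[:2].round(1),onz("top",(cc,rr.min()-.5),6)[:2].round(1))
E
```

```text
L []
R [('top', 1764), ('scene', 1876)]
   ['top', 'scene'] [ 4.69619e+02 -2.38609e+02 -3.60000e-02] 205.3
   ['top'] [ 4.70531e+02 -2.38343e+02 -2.70000e-02] 43.4
   ['scene'] [ 4.65225e+02 -2.43313e+02  3.40000e-02] 135.6
300 [532.3  93.9] [556.1  94. ]
310 [539.3  59.9] [552.5  59.9]
320 [539.3  25.9] [552.5  25.9]
330 [535.7  -8.1] [555.9  -8.1]
340 [539.2 -42.1] [552.4 -42. ]
350 [535.6 -76. ] [555.8 -76. ]
360 [ 535.6 -109.8] [ 555.8 -109.9]
370 [ 539.  -143.8] [ 552.2 -143.7]
```

```bash
python3 - <<'E'
from h import *
im=snap("top")
for l in("crate_plain","crate_stamped","crate_plain_heel"):
  for r in manip.outline_of("top",l):
    uv=np.array(r["xy"])*[640,400]; print(l,uv.round(1),r["confidence"],r["region"].sum())
    if abs(uv[0]-267)<15: print(fit([("top",r["region"].astype(float))],469,189))
# blue-based u extents of the two board tops / bodies
hsv=cv2.cvtColor(im,cv2.COLOR_RGB2HSV); b=cv2.inRange(hsv,(105,150,50),(125,255,255))
for n,(u0,u1) in dict(L=(235,300),R=(370,436)).items():
  r,c=np.nonzero(b[155:215,u0:u1]); r+=155;c+=u0
  for k in(162,163,164,165,205,206): print(n,k,c[r==k][[0,-1]] if (r==k).any() else None)
  print(r.min(),r.max())
E
```

```text
crate_plain [267.1 183.4] 0.89 1640
(array([4.67327696e+02, 2.03154457e+02, 2.93280964e-02]), np.float64(92.04313725490195))
crate_stamped [442.2 208.3] 0.6 199
crate_plain_heel [267.9 185.4] 0.83 1686
(array([4.66748052e+02, 2.01841664e+02, 1.96429992e-02]), np.float64(53.23137254901961))
L 162 None
L 163 [245 282]
L 164 [246 282]
L 165 [247 282]
L 205 [251 255]
L 206 None
163 205
R 162 [387 424]
R 163 [421 423]
R 164 [388 393]
R 165 [388 421]
R 205 None
R 206 None
161 203
```

Emit:
jog_arm(
  linear=[
    [0.62,-0.787,0],
    [0.62,-0.787,0],
    [0.62,-0.787,0],
    [0.62,-0.787,0],
    [0.62,-0.787,0],
  ],
  yaw=[-1,-1,-1,-1,-1],
  gripper=[1,1,1,1,1],
  grip_force=20,
)

```text
clock: 1.57
ee_pos: [256.4, -402.9, 292.2]
tool_rot: [2.813, 1.398, 0.0]
ft_force: [0.7, -0.1, -0.5]
width: 0.666
grip_force: 0.0
```

Emit:
jog_arm(
  linear=[
    [0.963,-0.275,0],
    [0.963,-0.275,0],
    [0.963,-0.275,0],
    [0.963,-0.275,0],
    [0.963,-0.275,0],
  ],
  yaw=[-1,-1,-1,-1,-1],
  gripper=[1,1,1,1,1],
)

```text
clock: 1.98
ee_pos: [332.9, -209.2, 292.5]
tool_rot: [2.247, 2.195, 0.0]
ft_force: [1.7, -0.4, -0.3]
width: 0.302
grip_force: 0.0
```

Emit:
jog_arm(
  linear=[
    [0.943,0.343,0],
    [0.943,0.343,0],
    [0.943,0.343,0],
    [0.943,0.343,0],
    [0.943,0.343,0],
  ],
  yaw=[-1,-1,-1,-1,-1],
  gripper=[1,1,1,1,1],
)

```text
clock: 2.4
ee_pos: [409.8, -15.2, 292.5]
tool_rot: [1.462, 2.78, 0.0]
ft_force: [0.6, -1.4, 0.6]
width: 0.006
grip_force: 0.0
```

Emit:
jog_arm(
  linear=[
    [0.434,0.646,0.05],
    [0.434,0.646,0.05],
    [0.434,0.646,0.05],
    [0.434,0.646,0.05],
    [0.434,0.646,0.05],
  ],
  yaw=[-1,-1,-1,-1,-1],
  gripper=[1,1,1,1,1],
)

```text
clock: 2.82
ee_pos: [487.6, 177.9, 278.9]
tool_rot: [0.536, 3.095, 0.0]
ft_force: [0.4, -1.3, -0.4]
width: 0.002
grip_force: 0.0
```

```bash
cat >> h.py <<'E'
from scipy.spatial.transform import Rotation as Ro
def to(x,y,z,az=180):
    s=manip.get_state();R=Ro.from_rotvec(s["tool_rot"]).as_matrix();a=np.degrees(np.arctan2(R[1,0],R[0,0]))
    d=R.T@(np.array([x,y,z])-s["ee_pos"]); print("t",round(s["clock"],2),"pos",np.round(s["ee_pos"],1),"az",round(a,2),"lin",(d/300).round(3),"yaw",round(-(((az-a)+180)%360-180)/45,3),"F",np.round(s["ft_force"],1))
E
python3 -c "
from h import *
to(496,202,250)
print(manip.get_state()['q'])
"
```

```text
t 2.82 pos [487.6 177.9 278.9] az 160.34 lin [0.001 0.085 0.096] yaw -0.437 F [ 0.4 -1.3 -0.4]
[ 2.34779858e-01  3.60221423e-01  1.62230926e+00 -7.34740041e-05
  1.15862661e+00 -9.92818466e-01]
```

Emit:
jog_arm(
  linear=[
    [0,0.085,0.1],
    [0,0.085,0.1],
    [0,0.085,0.1],
    [0,0.085,0.1],
    [0,0.085,0.1],
  ],
  yaw=[-0.437,-0.437,-0.437,-0.437,-0.437],
  gripper=[1,1,1,1,1],
)

```text
clock: 3.23
ee_pos: [496.0, 199.5, 248.9]
tool_rot: [0.015, 3.141, 0.0]
ft_force: [0.1, -0.2, -0.0]
width: 0.006
grip_force: 0.0
```

```bash
python3 -c "
from h import *
to(496,202,173)
a=snap('wrist');cv2.imwrite('pics/w1.png',a[:,:,::-1])
"
```

```text
t 3.23 pos [496.  199.5 248.9] az 179.44 lin [0.    0.008 0.253] yaw -0.012 F [ 0.1 -0.2 -0. ]
```

View pics/w1.png

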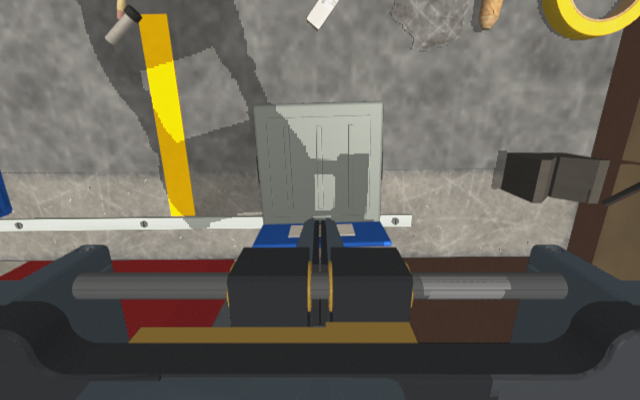

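The wrist view has the left crate's lid at (319,160), centred under the fingers, with its board at row about 235, the rail at row about 222, and the line at (165,120).

Emit:
jog_arm(
  linear=[
    [0,0.004,0.253],
    [0,0.004,0.253],
    [0,0.004,0.253],
    [-0.02,0.004,0.253],
    [-0.04,0.004,0.253],
  ],
  yaw=[0,0,0,0,0],
  gripper=[1,1,1,1,1],
)

```text
clock: 3.7
ee_pos: [508.9, 200.5, 174.6]
tool_rot: [0.013, 3.141, 0.0]
ft_force: [-1.8, -0.5, -0.8]
width: 0.004
grip_force: 1.0
```

Emit:
jog_arm(
  linear=[
    [-0.008,0,0],
    [-0.016,0,0],
    [-0.024,0,0],
    [-0.03,0,0],
    [-0.033,0,0],
  ],
  yaw=[0,0,0,0,0],
  gripper=[1,1,1,1,1],
)

```text
clock: 4.12
ee_pos: [518.3, 200.6, 173.5]
tool_rot: [0.01, 3.141, 0.0]
ft_force: [-2.9, 0.9, 1.6]
width: 0.007
grip_force: 1.2
```

```bash
python3 - <<'E'
from h import *
to(517.5,202,173)
b=snap("scene"); cv2.imwrite("pics/s2.png",cv2.resize(b[150:280,320:480][:,:,::-1],(800,650))[:600])
# arc table: n=95, C=(530.5,8)
C=530.5
for t in range(0,80,5):
  a=np.radians(t);x=C+3*np.cos(a)+87*np.sin(a)-16;z=8-3*np.sin(a)+87*np.cos(a)+78
  print(t,round(x,1),round(z,1),"lin from(518,174):",round(-(x-518)/300,3),round(-(z-174)/300,3))
E
```

```text
t 4.12 pos [518.3 200.6 173.5] az 179.62 lin [0.003 0.005 0.002] yaw -0.009 F [-2.9  0.9  1.6]
0 517.5 173.0 lin from(518,174): 0.002 0.003
5 525.1 172.4 lin from(518,174): -0.024 0.005
10 532.6 171.2 lin from(518,174): -0.049 0.009
15 539.9 169.3 lin from(518,174): -0.073 0.016
20 547.1 166.7 lin from(518,174): -0.097 0.024
25 554.0 163.6 lin from(518,174): -0.12 0.035
30 560.6 159.8 lin from(518,174): -0.142 0.047
35 566.9 155.5 lin from(518,174): -0.163 0.062
40 572.7 150.7 lin from(518,174): -0.182 0.078
45 578.1 145.4 lin from(518,174): -0.2 0.095
50 583.1 139.6 lin from(518,174): -0.217 0.115
55 587.5 133.4 lin from(518,174): -0.232 0.135
60 591.3 126.9 lin from(518,174): -0.244 0.157
65 594.6 120.0 lin from(518,174): -0.255 0.18
70 597.3 112.9 lin from(518,174): -0.264 0.204
75 599.3 105.6 lin from(518,174): -0.271 0.228
```

View pics/s2.png

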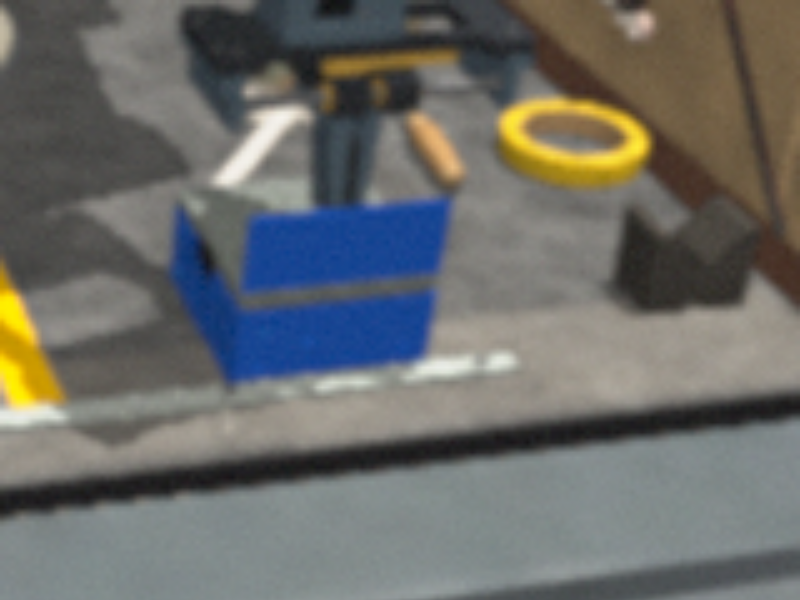

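The crate has slid flush to the rail and still stands flat. Now I tip it.

Emit:
jog_arm(
  linear=[
    [-0.024,0,0.003],
    [-0.049,0,0.007],
    [-0.073,0,0.014],
    [-0.097,0,0.022],
    [-0.12,0,0.033],
  ],
  yaw=[0,0,0,0,0],
  gripper=[1,1,1,1,1],
)

```text
clock: 4.58
ee_pos: [554.8, 200.3, 162.7]
tool_rot: [0.01, 3.141, 0.0]
ft_force: [-3.1, 0.4, 0.6]
width: 0.007
grip_force: 1.2
```

Emit:
jog_arm(
  linear=[
    [-0.022,0,0.012],
    [-0.043,0,0.027],
    [-0.062,0,0.043],
    [-0.071,0,0.051],
    [-0.08,0,0.06],
  ],
  yaw=[0,0,0,0,0],
  gripper=[1,1,1,1,1],
)

```text
clock: 5.0
ee_pos: [578.3, 200.1, 144.6]
tool_rot: [-0.01, -3.141, 0.0]
ft_force: [-1.2, 0.7, 0.6]
width: 0.005
grip_force: 0.9
```

```bash
python3 - <<'E'
from h import *
to(578.1,200.6,145.4)
b=snap("scene");t=snap("top");w=snap("wrist")
p=[cv2.resize(b[140:270,320:480],(400,325)),cv2.resize(t[130:230,210:333],(400,325)),]
im=np.hstack(p);w=cv2.resize(w,(400,250));im=np.vstack([im,np.hstack([w,w*0])])
cv2.imwrite("pics/m3.png",im[:,:,::-1])
E
```

```text
t 5.0 pos [578.3 200.1 144.6] az 179.62 lin [ 0.001  0.002 -0.003] yaw -0.008 F [-1.2  0.7  0.6]
```

View pics/m3.png

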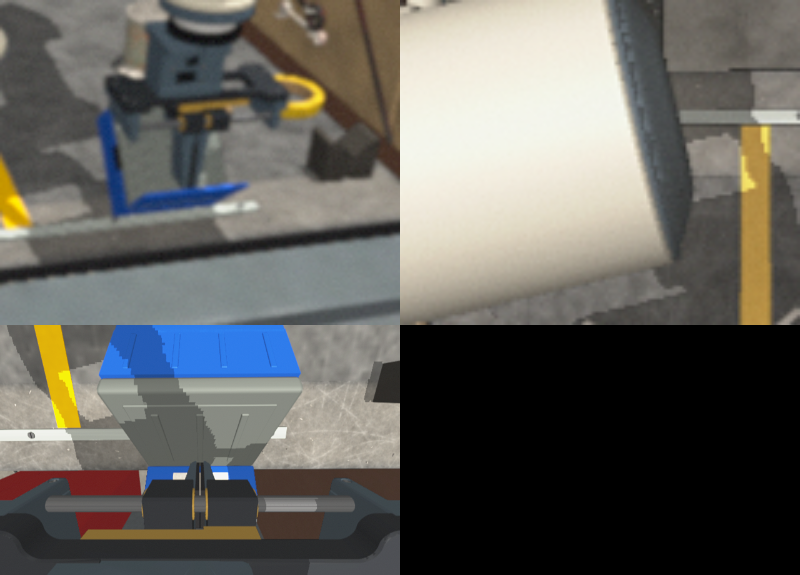

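The left crate is at about 45° in the scene inset, with its heel at the rail. The arm hides it from the top camera, and the wrist sees only its front face and lid. I tip it further, to about 66°.

Emit:
jog_arm(
  linear=[
    [-0.01,0,0.012],
    [-0.02,0,0.026],
    [-0.032,0,0.042],
    [-0.042,0,0.06],
    [-0.055,0,0.084],
  ],
  yaw=[0,0,0,0,0],
  gripper=[1,1,1,1,1],
)

```text
clock: 5.57
ee_pos: [595.1, 200.1, 119.6]
tool_rot: [0.01, 3.14, 0.0]
ft_force: [0.9, 0.2, 2.1]
width: -0.0
grip_force: 1.1
```

```bash
python3 - <<'E'
from h import *
to(594.6,200.6,120)
b=snap("scene");t=snap("top");w=snap("wrist")
for n,im in(("s",b),("t",t),("w",w)):
  h=cv2.cvtColor(im,cv2.COLOR_RGB2HSV);m=cv2.inRange(h,(0,130,90),(8,255,255))|cv2.inRange(h,(172,130,90),(180,255,255))
  k,l,st,c=cv2.connectedComponentsWithStats(m);print(n,[(s[:5].tolist()) for s in st[1:] if s[4]>15])
cv2.imwrite("pics/m4.png",np.hstack([cv2.resize(b[140:270,320:480],(400,325)),cv2.resize(w,(400,325))])[:,:,::-1])
E
```

```text
t 5.57 pos [595.1 200.1 119.6] az 179.63 lin [ 0.002  0.002 -0.001] yaw -0.008 F [0.9 0.2 2.1]
s [[0, 159, 209, 239, 16932], [0, 210, 29, 39, 78], [248, 343, 17, 5, 45], [240, 342, 50, 58, 827], [221, 346, 20, 6, 68], [167, 384, 73, 16, 496]]
t [[373, 0, 2, 20, 23], [377, 15, 18, 11, 81], [399, 19, 16, 8, 59], [374, 24, 64, 49, 130], [418, 28, 12, 6, 40], [547, 45, 2, 16, 17], [444, 71, 18, 2, 22], [463, 71, 87, 1, 87], [373, 78, 22, 2, 22], [433, 78, 109, 3, 119], [482, 229, 14, 171, 224], [504, 229, 82, 2, 123]]
w [[0, 226, 224, 54, 8465], [121, 300, 86, 39, 2129]]
```

View pics/m4.png

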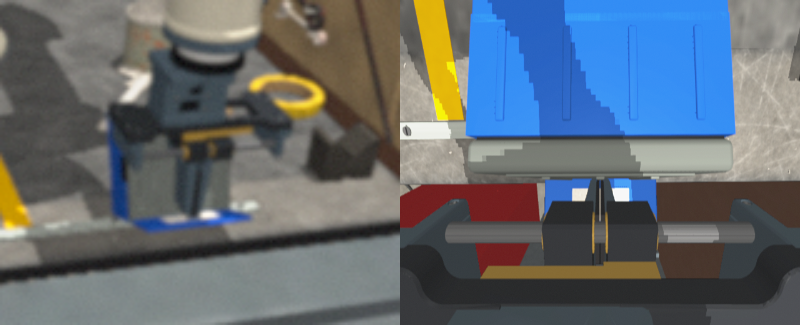

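The crate stands at about 66°, held steady. The wrist shows only the front face (rows 15–135) and the lid edge, with no underside. I ease it down by the same path.

Emit:
jog_arm(
  linear=[
    [0.013,0,-0.024],
    [0.023,0,-0.042],
    [0.035,0,-0.058],
    [0.045,0,-0.072],
    [0.055,0,-0.084],
  ],
  yaw=[0,0,0,0,0],
  gripper=[1,1,1,1,1],
)

```text
clock: 6.13
ee_pos: [577.4, 200.2, 146.0]
tool_rot: [0.01, 3.141, 0.0]
ft_force: [-1.3, -0.4, 1.3]
width: 0.005
grip_force: 0.6
```

Emit:
jog_arm(
  linear=[
    [0.018,0,-0.017],
    [0.037,0,-0.033],
    [0.058,0,-0.048],
    [0.069,0,-0.054],
    [0.08,0,-0.06],
  ],
  yaw=[0,0,0,0,0],
  gripper=[1,1,1,1,1],
)

```text
clock: 6.55
ee_pos: [553.5, 200.3, 163.5]
tool_rot: [0.01, 3.141, 0.0]
ft_force: [-0.5, -0.5, 2.7]
width: 0.004
grip_force: 0.9
```

Emit:
jog_arm(
  linear=[
    [0.018,0,-0.01],
    [0.037,0,-0.017],
    [0.055,0,-0.023],
    [0.074,0,-0.027],
    [0.09,0,-0.03],
  ],
  yaw=[0,0,0,0,0],
  gripper=[1,1,1,1,1],
)

```text
clock: 6.97
ee_pos: [526.1, 200.4, 172.2]
tool_rot: [-0.01, -3.141, 0.0]
ft_force: [-2.0, 0.6, 2.8]
width: 0.008
grip_force: 1.1
```

Emit:
jog_arm(
  linear=[
    [0.009,0,-0.001],
    [0.018,0,-0.002],
    [0.025,0,-0.002],
    [0.031,0,-0.003],
    [0.04,0,-0.003],
  ],
  yaw=[0,0,0,0,0],
  gripper=[1,1,1,1,1],
)

```text
clock: 7.38
ee_pos: [514.9, 200.5, 172.9]
tool_rot: [0.011, 3.141, 0.0]
ft_force: [-1.9, -0.1, 2.3]
width: 0.007
grip_force: 1.1
```

Emit:
jog_arm(
  linear=[
    [0.02,0,0],
    [0.04,0,-0.02],
    [0.05,0,-0.15],
    [0.05,0,-0.27],
    [0.05,0,-0.3],
  ],
  yaw=[0,0,0,0,0],
  gripper=[1,1,1,1,1],
)

```text
clock: 7.8
ee_pos: [501.0, 201.1, 268.1]
tool_rot: [0.01, 3.135, 0.003]
ft_force: [2.1, 0.6, 1.2]
width: 0.002
grip_force: 0.0
```

```bash
python3 - <<'E'
from h import *
to(498,-238,262)
b=snap("scene");w=snap("wrist")
GUESS.pop("R"); fits(("scene",))
E
```

```text
t 7.8 pos [501.  201.1 268.1] az 179.64 lin [ 1.000e-03 -1.464e+00  1.800e-02] yaw -0.008 F [2.1 0.6 1.2]
L []
```

Emit:
jog_arm(
  linear=[
    [0,-0.98,0],
    [0,-0.98,0],
    [0,-0.98,0],
    [0,-0.98,0],
    [0,-0.98,0],
  ],
  yaw=[-0.008,-0.008,-0.008,-0.008,-0.008],
  gripper=[1,1,1,1,1],
)

```text
clock: 8.42
ee_pos: [497.4, -9.4, 261.5]
tool_rot: [0.0, -3.139, -0.0]
ft_force: [1.3, 0.1, -0.1]
width: 0.008
grip_force: 0.0
```

Emit:
jog_arm(
  linear=[
    [0,-0.77,0],
    [0,-0.77,0],
    [0,-0.77,0],
    [0,-0.77,0],
    [0,-0.77,0],
  ],
  yaw=[0,0,0,0,0],
  gripper=[1,1,1,1,1],
)

```text
clock: 8.83
ee_pos: [497.4, -217.9, 261.4]
tool_rot: [-0.001, -3.139, -0.002]
ft_force: [0.9, 0.3, 0.6]
width: 0.005
grip_force: 0.0
```

```bash
python3 - <<'E'
from h import *
to(498,-238.4,173)
manip.snapshot("top")
for l in("crate_plain","crate_stamped","crate_plain_heel"):
  for r in manip.outline_of("top",l):
    uv=np.array(r["xy"])*[640,400]
    if abs(uv[0]-267)<15: print(fit([("top",r["region"].astype(float))],475,202))
E
```

```text
t 8.83 pos [ 497.4 -217.9  261.4] az 179.97 lin [-0.003 -0.069  0.295] yaw -0.001 F [0.9 0.3 0.6]
```

Emit:
jog_arm(
  linear=[
    [0,-0.069,0.05],
    [0,-0.069,0.18],
    [0,-0.069,0.293],
    [0,-0.069,0.293],
    [-0.02,-0.069,0.293],
  ],
  yaw=[0,0,0,0,0],
  gripper=[1,1,1,1,1],
)

```text
clock: 9.45
ee_pos: [503.0, -235.0, 173.9]
tool_rot: [0.001, -3.137, -0.005]
ft_force: [1.0, -0.4, 0.6]
width: 0.004
grip_force: 0.0
```

Emit:
jog_arm(
  linear=[
    [-0.012,0,0],
    [-0.022,0,0],
    [-0.03,0,0],
    [-0.038,0,0],
    [-0.046,0,0],
  ],
  yaw=[0,0,0,0,0],
  gripper=[1,1,1,1,1],
)

```text
clock: 9.87
ee_pos: [518.8, -236.8, 176.0]
tool_rot: [0.0, 3.141, -0.001]
ft_force: [-1.9, 0.6, 1.8]
width: 0.008
grip_force: 1.1
```

```bash
python3 - <<'E'
from h import *
to(517.5,-238.4,173)
print(manip.get_state()["q"])
E
```

```text
t 9.87 pos [ 518.8 -236.8  176. ] az 179.99 lin [ 0.004 -0.005  0.01 ] yaw -0.0 F [-1.9  0.6  1.8]
[-5.32883098e-01  5.55568217e-01  1.61102337e+00 -7.25906214e-05
  9.73709718e-01 -2.10351106e+00]
```

Emit:
jog_arm(
  linear=[
    [-0.024,0,0.003],
    [-0.049,0,0.007],
    [-0.073,0,0.014],
    [-0.097,0,0.022],
    [-0.12,0,0.033],
  ],
  yaw=[0,0,0,0,0],
  gripper=[1,1,1,1,1],
)

```text
clock: 10.28
ee_pos: [555.3, -236.8, 164.9]
tool_rot: [0.0, 3.141, -0.0]
ft_force: [-1.0, -0.4, 1.8]
width: 0.002
grip_force: 1.1
```

Emit:
jog_arm(
  linear=[
    [-0.022,0,0.012],
    [-0.043,0,0.027],
    [-0.062,0,0.043],
    [-0.071,0,0.051],
    [-0.08,0,0.06],
  ],
  yaw=[0,0,0,0,0],
  gripper=[1,1,1,1,1],
)

```text
clock: 10.7
ee_pos: [578.5, -236.7, 146.6]
tool_rot: [-0.0, -3.141, -0.0]
ft_force: [-2.0, 0.6, 1.3]
width: 0.001
grip_force: 1.0
```

Emit:
jog_arm(
  linear=[
    [-0.01,0,0.012],
    [-0.02,0,0.026],
    [-0.032,0,0.042],
    [-0.042,0,0.06],
    [-0.055,0,0.084],
  ],
  yaw=[0,0,0,0,0],
  gripper=[1,1,1,1,1],
)

```text
clock: 11.12
ee_pos: [595.3, -236.9, 121.7]
tool_rot: [0.001, 3.141, -0.0]
ft_force: [1.0, 0.8, 1.7]
width: 0.005
grip_force: 1.1
```

```bash
python3 - <<'E'
from h import *
to(594.6,-238.4,120)
b=snap("scene");t=snap("top");w=snap("wrist")
cv2.imwrite("pics/m5.png",np.hstack([cv2.resize(b[150:280,150:310],(400,325)),cv2.resize(w,(400,325))])[:,:,::-1])
cv2.imwrite("pics/top5.png",t[:,:,::-1])
for n,im in(("s",b),("t",t),("w",w)):
  h=cv2.cvtColor(im,cv2.COLOR_RGB2HSV);m=cv2.inRange(h,(0,130,90),(8,255,255))|cv2.inRange(h,(172,130,90),(180,255,255))
  k,l,st,c=cv2.connectedComponentsWithStats(m);print(n,[(s[:5].tolist()) for s in st[1:] if s[4]>15])
E
```

```text
t 11.12 pos [ 595.3 -236.9  121.7] az 179.97 lin [ 0.002 -0.005  0.006] yaw -0.001 F [1.  0.8 1.7]
s [[0, 159, 209, 239, 16931], [0, 209, 29, 40, 80], [240, 341, 50, 59, 830], [248, 343, 17, 5, 45], [221, 347, 20, 5, 67], [167, 384, 73, 16, 498]]
t [[373, 0, 2, 20, 21], [377, 15, 18, 11, 81], [399, 19, 16, 8, 58], [374, 24, 2, 17, 20], [418, 28, 12, 6, 41], [374, 42, 35, 31, 69], [548, 53, 2, 17, 17], [466, 71, 84, 1, 84], [420, 72, 27, 1, 27], [438, 78, 104, 3, 114], [482, 229, 14, 171, 218], [504, 229, 82, 2, 124]]
w [[112, 225, 111, 47, 4303], [121, 300, 110, 39, 2953], [313, 325, 12, 2, 24]]
```

View pics/m5.png

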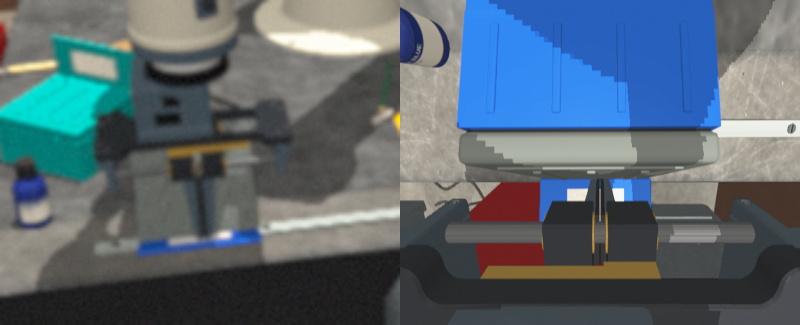

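The right crate is also at about 65°, on its heel in the scene inset. Again no camera shows its underside, because the arm covers the top view. I ease it down.

Emit:
jog_arm(
  linear=[
    [0.013,0,-0.024],
    [0.023,0,-0.042],
    [0.035,0,-0.058],
    [0.045,0,-0.072],
    [0.055,0,-0.084],
  ],
  yaw=[0,0,0,0,0],
  gripper=[1,1,1,1,1],
)

```text
clock: 11.68
ee_pos: [577.8, -236.8, 148.1]
tool_rot: [0.001, 3.141, -0.0]
ft_force: [-0.5, -0.8, -0.6]
width: 0.004
grip_force: 0.6
```

Emit:
jog_arm(
  linear=[
    [0.018,0,-0.017],
    [0.037,0,-0.033],
    [0.058,0,-0.048],
    [0.069,0,-0.054],
    [0.08,0,-0.06],
  ],
  yaw=[0,0,0,0,0],
  gripper=[1,1,1,1,1],
)

```text
clock: 12.1
ee_pos: [553.7, -236.8, 165.6]
tool_rot: [0.001, 3.141, -0.0]
ft_force: [-1.1, -0.2, 0.6]
width: 0.005
grip_force: 0.9
```

Emit:
jog_arm(
  linear=[
    [0.018,0,-0.01],
    [0.037,0,-0.017],
    [0.055,0,-0.023],
    [0.074,0,-0.027],
    [0.09,0,-0.03],
  ],
  yaw=[0,0,0,0,0],
  gripper=[1,1,1,1,1],
)

```text
clock: 12.52
ee_pos: [526.6, -236.7, 174.4]
tool_rot: [0.001, 3.142, -0.0]
ft_force: [-1.6, -0.7, 1.6]
width: 0.004
grip_force: 1.1
```

Emit:
jog_arm(
  linear=[
    [0.009,0,-0.001],
    [0.018,0,-0.002],
    [0.025,0,-0.002],
    [0.031,0,-0.003],
    [0.04,0,-0.003],
  ],
  yaw=[0,0,0,0,0],
  gripper=[1,1,1,1,1],
)

```text
clock: 12.93
ee_pos: [515.3, -236.7, 175.0]
tool_rot: [0.0, 3.142, 0.0]
ft_force: [-1.6, 0.1, 2.0]
width: 0.007
grip_force: 1.1
```

Emit:
jog_arm(
  linear=[
    [0.02,0,0],
    [0.04,0,-0.02],
    [0.05,0,-0.15],
    [0.05,0,-0.27],
    [0.05,0,-0.3],
  ],
  yaw=[0,0,0,0,0],
  gripper=[1,1,1,1,1],
)

```text
clock: 13.35
ee_pos: [501.2, -237.6, 270.3]
tool_rot: [0.001, 3.136, -0.005]
ft_force: [1.8, -1.5, 1.8]
width: 0.001
grip_force: 0.0
```

```bash
cat > lf.py <<'E'
from h import *
def look(u0,x,y,cams=("top",)):
    for c in cams:
        manip.snapshot(c); best=None
        u=proj(c,[[x,y,40]])[0]
        for l in("crate_plain","crate_stamped","crate_plain_heel","crate_stamped_heel"):
            for r in manip.outline_of(c,l):
                uv=np.array(r["xy"])*[640,400]
                if np.hypot(*(uv-u))<18:
                    v,e=fit([(c,r["region"].astype(float))],x,y)
                    if best is None or e<best[1]: best=(v,e)
        print(c,best)
E
python3 - <<'E'
from lf import *
look(0,478,202); look(0,478,-238,("scene",)); look(0,478,202,("scene",))
to(385,202,200)
E
```

```text
top None
scene (array([ 4.63543794e+02, -2.41840028e+02, -6.03422561e-04]), np.float64(91.71372549019607))
scene (array([ 4.64073497e+02,  2.00714306e+02, -2.19264580e-02]), np.float64(144.07450980392156))
t 14.1 pos [ 500.2 -236.8  264.9] az 179.98 lin [0.385 1.462 0.217] yaw -0.0 F [-1.2  0.4  0. ]
```

Emit:
jog_arm(
  linear=[
    [0.26,0.98,0.1],
    [0.26,0.98,0.1],
    [0.26,0.98,0.1],
    [0.26,0.98,0.1],
    [0.26,0.98,0.1],
  ],
  yaw=[0,0,0,0,0],
  gripper=[1,1,1,1,1],
)

```text
clock: 14.52
ee_pos: [446.3, -34.9, 244.5]
tool_rot: [0.002, 3.141, -0.0]
ft_force: [1.0, 0.5, 0.4]
width: 0.005
grip_force: 0.0
```

Emit:
jog_arm(
  linear=[
    [0.206,0.785,0.14],
    [0.206,0.785,0.14],
    [0.206,0.785,0.14],
    [0.206,0.785,0.14],
    [0.206,0.785,0.14],
  ],
  yaw=[0,0,0,0,0],
  gripper=[1,1,1,1,1],
)

```text
clock: 14.93
ee_pos: [394.3, 164.0, 209.1]
tool_rot: [0.001, 3.141, 0.0]
ft_force: [1.7, -0.3, -0.5]
width: 0.005
grip_force: 0.0
```

```bash
python3 - <<'E'
from lf import *
to(385,201,82)
p=manip.camera_params("wrist");M=np.array(p["mount"]);K=np.array(p["mtx"])
s=manip.get_state();im=snap("wrist","w6.png")
R=Ro.from_rotvec(s["tool_rot"]).as_matrix()
def wp(P):
  q=(M[:3,:3].T@((R.T@(np.array(P)-s["ee_pos"]).T)-M[:3,3:4])); q=K@q; return (q[:2]/q[2]).T
for x in(468,471,474,478): print(x,wp(np.array([[x+a,201+b,65.] for a,b in((-60,-60),(-60,60),(60,-60),(60,60))])).round(0).tolist())
E
```

```text
t 14.93 pos [394.3 164.  209.1] az 179.97 lin [0.032 0.123 0.424] yaw -0.001 F [ 1.7 -0.3 -0.5]
468 [[293.0, 225.0], [431.0, 225.0], [296.0, 339.0], [418.0, 338.0]]
471 [[293.0, 228.0], [430.0, 228.0], [296.0, 341.0], [417.0, 341.0]]
474 [[293.0, 232.0], [430.0, 232.0], [296.0, 344.0], [417.0, 343.0]]
478 [[293.0, 236.0], [430.0, 236.0], [296.0, 347.0], [417.0, 347.0]]
```

View pics/w6.png

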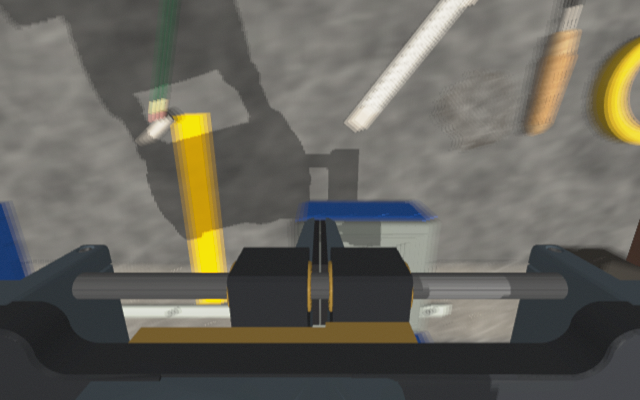

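The blurred wrist view shows the left crate's front top edge at row about 210, columns 305–430. The caliper tip at (352,128) is flat and well in front. I descend in front of the crate for a look underneath.

Emit:
jog_arm(
  linear=[
    [0.05,0.12,0.1],
    [0.05,0.12,0.2],
    [0.05,0.12,0.34],
    [0.05,0.12,0.42],
    [0.05,0.12,0.42],
  ],
  yaw=[0,0,0,0,0],
  gripper=[1,1,1,1,1],
)

```text
clock: 15.4
ee_pos: [380.0, 198.5, 80.3]
tool_rot: [0.001, -3.14, 0.001]
ft_force: [-0.8, -0.8, 1.8]
width: 0.003
grip_force: 0.0
```

Emit:
jog_arm(
  linear=[
    [-0.03,0,0.005],
    [-0.045,0,0.008],
    [-0.06,0,0.008],
    [-0.07,0,0.008],
    [-0.078,0,0.008],
  ],
  yaw=[0,0,0,0,0],
  gripper=[1,1,1,1,1],
)

```text
clock: 15.82
ee_pos: [401.1, 197.7, 81.1]
tool_rot: [-0.001, -3.136, 0.002]
ft_force: [-29.0, 8.2, 19.2]
width: 0.008
grip_force: 14.8
```

Emit:
jog_arm(
  linear=[
    [0.003,0,-0.008],
    [0.004,0,-0.02],
    [0.003,0,-0.034],
    [0.002,0,-0.05],
    [0.0,0,-0.065],
  ],
  yaw=[0,0,0,0,0],
  gripper=[1,1,1,1,1],
)

```text
clock: 16.23
ee_pos: [402.5, 197.9, 100.7]
tool_rot: [-0.001, -3.14, 0.001]
ft_force: [-5.9, -0.5, -1.6]
width: 0.001
grip_force: 3.1
```

```bash
python3 - <<'E'
from lf import *
to(401,201,100)
b=snap("scene");cv2.imwrite("pics/s7.png",cv2.resize(b[150:270,320:480],(640,480))[:,:,::-1])
E
```

```text
t 16.23 pos [402.5 197.9 100.7] az 179.97 lin [0.005 0.01  0.002] yaw -0.001 F [-5.9 -0.5 -1.6]
```

View pics/s7.png

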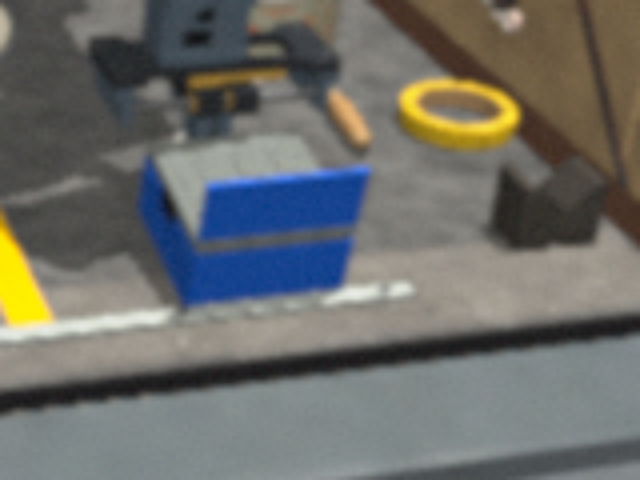

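The scene crop shows the left crate's front lifting about 10°, with its heel at the rail. The fingers hold it by gentle pressure on the front edge, so I go on along the arc.

Emit:
jog_arm(
  linear=[
    [-0.007,0,-0.027],
    [-0.015,0,-0.052],
    [-0.024,0,-0.076],
    [-0.034,0,-0.099],
    [-0.046,0,-0.121],
  ],
  yaw=[0,0,0,0,0],
  gripper=[1,1,1,1,1],
)

```text
clock: 16.7
ee_pos: [415.0, 197.7, 137.1]
tool_rot: [-0.001, -3.137, 0.002]
ft_force: [-15.0, 0.7, 4.9]
width: 0.001
grip_force: 7.8
```

Emit:
jog_arm(
  linear=[
    [-0.011,0,-0.02],
    [-0.022,0,-0.036],
    [-0.034,0,-0.051],
    [-0.046,0,-0.066],
    [-0.059,0,-0.08],
  ],
  yaw=[0,0,0,0,0],
  gripper=[1,1,1,1,1],
)

```text
clock: 17.12
ee_pos: [431.7, 197.6, 161.0]
tool_rot: [-0.001, -3.135, 0.002]
ft_force: [-22.6, 1.4, 18.2]
width: 0.003
grip_force: 14.5
```

Emit:
jog_arm(
  linear=[
    [0.006,0,0.0],
    [0.012,0,0.006],
    [0.016,0,0.014],
    [0.016,0,0.024],
    [0.016,0,0.036],
  ],
  yaw=[0,0,0,0,0],
  gripper=[1,1,1,1,1],
)

```text
clock: 17.53
ee_pos: [424.2, 197.2, 149.6]
tool_rot: [-0.001, -3.13, 0.003]
ft_force: [-44.2, 6.1, 27.7]
width: 0.005
grip_force: 26.2
```

Emit:
jog_arm(
  linear=[
    [-0.001,0,-0.028],
    [-0.014,0,-0.043],
    [-0.027,0,-0.057],
    [-0.042,0,-0.07],
    [-0.057,0,-0.082],
  ],
  yaw=[0,0,0,0,0],
  gripper=[1,1,1,1,1],
)

```text
clock: 17.95
ee_pos: [445.5, 197.8, 175.1]
tool_rot: [-0.001, -3.138, 0.001]
ft_force: [-16.4, -0.3, 17.9]
width: -0.001
grip_force: 11.9
```

Emit:
jog_arm(
  linear=[
    [-0.009,0,-0.01],
    [-0.019,0,-0.017],
    [-0.03,0,-0.024],
    [-0.041,0,-0.031],
    [-0.052,0,-0.037],
  ],
  yaw=[0,0,0,0,0],
  gripper=[1,1,1,1,1],
)

```text
clock: 18.37
ee_pos: [461.7, 197.9, 186.7]
tool_rot: [-0.001, -3.14, 0.0]
ft_force: [-14.0, -1.4, 23.5]
width: 0.004
grip_force: 14.1
```

```bash
cat > chk.py <<'E'
from lf import *
s=manip.get_state();e=np.array(s["ee_pos"]);d=np.array([e[0]+16-529.8,e[2]-78-8]);print("theta",np.degrees(np.arctan2(d[1],-d[0])).round(1),np.hypot(*d).round(1),s["clock"],np.round(s["ft_force"],1))
w=snap("wrist","w8.png");h=cv2.cvtColor(w,cv2.COLOR_RGB2HSV)
red=cv2.inRange(h,(0,110,60),(9,255,255))|cv2.inRange(h,(171,110,60),(180,255,255));wh=cv2.inRange(h,(0,0,190),(180,50,255));bl=cv2.inRange(h,(95,120,40),(130,255,255))
for r in range(200,262,4): print(r,"red",np.nonzero(red[r])[0][[0,-1]].tolist() if red[r].any() else "-",int((red[r]>0).sum()),"white",int((wh[r,215:430]>0).sum()),"blue",np.nonzero(bl[r])[0][[0,-1]].tolist() if bl[r].any() else "-",int((bl[r]>0).sum()))
E
python3 chk.py
```

```text
theta 62.6 113.3 18.3667 [-14.   -1.4  23.5]
200 red - 0 white 0 blue - 0
204 red - 0 white 0 blue - 0
208 red - 0 white 0 blue - 0
212 red - 0 white 0 blue - 0
216 red - 0 white 0 blue - 0
220 red - 0 white 0 blue - 0
224 red - 0 white 0 blue - 0
228 red - 0 white 0 blue - 0
232 red - 0 white 0 blue - 0
236 red - 0 white 0 blue - 0
240 red - 0 white 0 blue - 0
244 red - 0 white 0 blue - 0
248 red - 0 white 0 blue - 0
252 red - 0 white 0 blue - 0
256 red - 0 white 0 blue - 0
260 red - 0 white 0 blue [235, 414] 16
```

Emit:
jog_arm(
  linear=[
    [-0.006,0,-0.005],
    [-0.012,0,-0.009],
    [-0.018,0,-0.012],
    [-0.024,0,-0.015],
    [-0.031,0,-0.018],
  ],
  yaw=[0,0,0,0,0],
  gripper=[1,1,1,1,1],
)

```text
clock: 18.83
ee_pos: [471.7, 198.0, 192.2]
tool_rot: [-0.001, -3.141, -0.0]
ft_force: [-10.7, -2.2, 21.0]
width: 0.007
grip_force: 11.8
```

```bash
python3 chk.py | awk '$1=="theta"||$1>235'; python3 - <<'E'
from h import *
w=cv2.imread("pics/w8.png")[:,:,::-1]
for r in(240,246,250,254,258,264,270): print(r,[w[r,c].tolist() for c in(225,235,260,290,350,380,405,418)])
b=snap("scene");t=snap("top");cv2.imwrite("pics/s8.png",b[:,:,::-1])
# scene: blue (board) and lid extents for tilt
h=cv2.cvtColor(b,cv2.COLOR_RGB2HSV)[150:280,320:480];m=cv2.inRange(h,(105,150,50),(125,255,255));r,c=np.nonzero(m);print("scene blue rows",r.min()+150,r.max()+150,c.min()+320,c.max()+320)
def P(th,C=530.):
  a=np.radians(th);f=lambda s,y,n:[C+(-(s-8))*np.cos(a)+(n-8)*np.sin(a),y,8+(s-8)*np.sin(a)+(n-8)*np.cos(a)]
  return proj("scene",[f(120,140,0),f(120,140,65),f(0,140,115),f(120,260,0)]).round(0).tolist()
for th in(55,60,65,70,75): print(th,P(th))
E
```

```text
theta 68.4 114.2 18.8333 [-10.7  -2.2  21. ]
236 red - 0 white 0 blue - 0
240 red - 0 white 0 blue - 0
244 red - 0 white 0 blue - 0
248 red - 0 white 0 blue - 0
252 red - 0 white 0 blue [319, 320] 2
256 red - 0 white 20 blue [319, 320] 2
260 red - 0 white 30 blue [319, 414] 14
240 [[159, 153, 143], [158, 153, 143], [101, 98, 91], [113, 109, 102], [101, 96, 90], [154, 148, 136], [157, 149, 138], [167, 160, 148]]
246 [[165, 159, 148], [167, 160, 148], [101, 97, 91], [93, 91, 85], [91, 88, 82], [149, 143, 133], [158, 152, 141], [163, 157, 145]]
250 [[166, 159, 147], [163, 157, 146], [39, 39, 40], [37, 38, 39], [37, 39, 42], [34, 35, 36], [159, 152, 141], [168, 162, 150]]
254 [[105, 104, 98], [111, 110, 102], [37, 38, 41], [40, 40, 40], [39, 40, 40], [38, 38, 40], [118, 117, 109], [117, 117, 110]]
258 [[224, 227, 218], [225, 228, 219], [36, 37, 38], [38, 40, 40], [38, 39, 40], [39, 40, 40], [36, 57, 99], [229, 233, 224]]
264 [[224, 227, 218], [38, 36, 35], [37, 37, 37], [37, 38, 39], [40, 40, 41], [37, 36, 39], [71, 60, 41], [224, 226, 218]]
270 [[169, 162, 150], [38, 37, 39], [37, 39, 38], [37, 39, 40], [36, 36, 37], [40, 41, 40], [38, 40, 40], [162, 156, 146]]
scene blue rows 182 232 365 420
55 [[359.0, 186.0], [366.0, 183.0], [378.0, 225.0], [398.0, 183.0]]
60 [[360.0, 186.0], [368.0, 184.0], [378.0, 229.0], [399.0, 182.0]]
65 [[361.0, 185.0], [369.0, 186.0], [378.0, 232.0], [400.0, 182.0]]
70 [[363.0, 185.0], [370.0, 188.0], [378.0, 236.0], [402.0, 182.0]]
75 [[364.0, 186.0], [372.0, 191.0], [378.0, 239.0], [403.0, 182.0]]
```

Emit:
jog_arm(
  linear=[
    [0,0,0],
    [0,0,0],
    [0,0,0],
    [0,0,0],
    [0,0,0],
  ],
  yaw=[0,0,0,0,0],
  gripper=[0.8,0.65,0.5,0.4,0.4],
)

```text
clock: 19.4
ee_pos: [471.9, 198.2, 192.3]
tool_rot: [0.001, 3.141, 0.001]
ft_force: [-9.6, -0.3, 20.6]
width: 0.339
grip_force: 11.4
```

```bash
python3 chk.py | awk '$1=="theta"||$1>245'; python3 - <<'E'
from h import *
w=cv2.imread("pics/w8.png")[:,:,::-1]
for r in range(240,300,5): print(r,[w[r,c].tolist() for c in(296,310,320,330,344)])
E
```

```text
theta 68.5 114.3 19.4 [-9.6 -0.3 20.6]
248 red - 0 white 0 blue - 0
252 red - 0 white 0 blue [296, 343] 48
256 red - 0 white 0 blue [296, 343] 48
260 red - 0 white 0 blue [296, 343] 48
240 [[82, 80, 75], [116, 114, 106], [113, 110, 102], [108, 104, 98], [44, 43, 43]]
245 [[77, 75, 70], [103, 100, 93], [111, 108, 101], [112, 108, 101], [45, 42, 42]]
250 [[49, 52, 61], [74, 77, 94], [75, 78, 95], [87, 89, 102], [33, 31, 35]]
255 [[26, 39, 63], [23, 51, 96], [27, 54, 96], [25, 51, 96], [32, 33, 38]]
260 [[37, 56, 94], [47, 99, 186], [48, 99, 186], [48, 100, 187], [32, 35, 46]]
265 [[35, 54, 92], [49, 102, 188], [49, 100, 186], [50, 103, 188], [34, 35, 45]]
270 [[44, 81, 145], [53, 105, 191], [53, 104, 191], [52, 103, 191], [35, 49, 78]]
275 [[68, 68, 67], [68, 68, 67], [68, 68, 66], [67, 67, 67], [68, 69, 68]]
280 [[83, 82, 82], [85, 84, 83], [83, 82, 82], [83, 83, 82], [84, 83, 83]]
285 [[92, 91, 90], [92, 93, 90], [92, 92, 90], [92, 91, 91], [92, 93, 92]]
290 [[87, 86, 86], [88, 87, 86], [87, 87, 86], [88, 87, 85], [88, 87, 86]]
295 [[87, 87, 86], [87, 87, 85], [87, 86, 85], [88, 87, 86], [87, 86, 85]]
```

Emit:
jog_arm(
  linear=[
    [-0.004,0,-0.002],
    [-0.008,0,-0.004],
    [-0.012,0,-0.005],
    [-0.014,0,-0.006],
    [-0.014,0,-0.006],
  ],
  yaw=[0,0,0,0,0],
  gripper=[0.4,0.4,0.4,0.4,0.4],
)

```text
clock: 19.87
ee_pos: [476.4, 198.2, 194.3]
tool_rot: [0.001, 3.14, 0.001]
ft_force: [-9.7, 0.0, 22.9]
width: 0.599
grip_force: 11.9
```

```bash
cp pics/w8.png pics/w8a.png; python3 chk.py | head -1; python3 - <<'E'
from h import *
for f in("w8a","w8"):
  w=cv2.imread(f"pics/{f}.png")[:,:,::-1]; print(f)
  for r in range(246,264): print(r,[w[r,c].tolist() for c in(305,315,320,332)])
b=snap("scene");h=cv2.cvtColor(b,cv2.COLOR_RGB2HSV)[150:280,320:480];m=cv2.inRange(h,(105,150,50),(125,255,255));r,c=np.nonzero(m);print("scene blue rows",r.min()+150,r.max()+150,c.min()+320,c.max()+320)
p=manip.camera_params("wrist");M=np.array(p["mount"]);K=np.array(p["mtx"]);s=manip.get_state();R=Ro.from_rotvec(s["tool_rot"]).as_matrix()
for th in(60,63,66,69,72):
  a=np.radians(th);P=np.array([[530+-(q-8)*np.cos(a)+(n-8)*np.sin(a),198,8+(q-8)*np.sin(a)+(n-8)*np.cos(a)] for q,n in((10,0),(110,0),(120,0),(120,65))])
  q=K@(M[:3,:3].T@((R.T@(P-s["ee_pos"]).T)-M[:3,3:4]));print(th,"rows stamp far,near,edge,lidtop",(q[1]/q[2]).round(1))
E
```

```text
theta 70.9 114.6 19.8667 [-9.7  0.  22.9]
w8a
246 [[99, 96, 90], [104, 99, 93], [113, 110, 104], [108, 104, 97]]
247 [[101, 98, 91], [100, 96, 90], [111, 107, 100], [111, 108, 101]]
248 [[104, 100, 93], [99, 96, 88], [109, 104, 98], [115, 112, 104]]
249 [[103, 100, 92], [99, 96, 90], [107, 102, 96], [115, 110, 104]]
250 [[76, 78, 95], [73, 77, 93], [75, 78, 95], [85, 86, 100]]
251 [[30, 53, 95], [29, 52, 95], [32, 54, 97], [34, 54, 96]]
252 [[26, 52, 97], [25, 53, 97], [24, 51, 96], [27, 52, 97]]
253 [[25, 53, 96], [25, 52, 95], [25, 53, 96], [24, 53, 96]]
254 [[27, 53, 97], [25, 51, 96], [26, 52, 96], [22, 51, 95]]
255 [[25, 52, 95], [29, 53, 97], [27, 54, 96], [26, 53, 96]]
256 [[25, 52, 94], [25, 52, 95], [22, 50, 93], [29, 54, 97]]
257 [[24, 51, 96], [22, 51, 94], [26, 52, 96], [23, 50, 94]]
258 [[27, 66, 128], [28, 68, 130], [32, 67, 131], [32, 68, 131]]
259 [[44, 90, 170], [44, 92, 171], [43, 90, 171], [41, 89, 172]]
260 [[49, 100, 185], [50, 101, 187], [48, 99, 186], [50, 101, 188]]
261 [[50, 101, 186], [49, 101, 186], [49, 101, 186], [49, 100, 186]]
262 [[50, 102, 188], [49, 
[... 897 characters left out ...]
9], [42, 90, 170]]
259 [[49, 101, 188], [50, 102, 188], [50, 102, 187], [51, 102, 189]]
260 [[52, 104, 192], [50, 104, 191], [51, 103, 192], [49, 103, 189]]
261 [[51, 103, 190], [51, 103, 190], [50, 103, 190], [51, 104, 191]]
262 [[52, 103, 191], [53, 103, 191], [51, 102, 191], [48, 102, 190]]
263 [[51, 103, 190], [52, 104, 191], [53, 103, 191], [52, 103, 191]]
scene blue rows 181 233 365 420
60 rows stamp far,near,edge,lidtop [237.8 224.  221.9 324.6]
63 rows stamp far,near,edge,lidtop [237.9 231.5 230.5 333.5]
66 rows stamp far,near,edge,lidtop [238.  239.1 239.3 341.8]
69 rows stamp far,near,edge,lidtop [238.1 246.8 248.2 349.4]
72 rows stamp far,near,edge,lidtop [238.2 254.6 257.2 356.4]
```

The wrist image now shows the left crate's underside between the fingers. It is the dark blue band at rows 246–257, grown from 8 to 11 rows with the tilt, exactly where the stamp would be, and it holds no red or white. So the left crate is plain and the right one is stamped. I ease the left crate down along the same arc.

Emit:
jog_arm(
  linear=[
    [0.007,0,0.003],
    [0.014,0,0.006],
    [0.021,0,0.009],
    [0.027,0,0.012],
    [0.033,0,0.015],
  ],
  yaw=[0,0,0,0,0],
  gripper=[0.4,0.4,0.4,0.4,0.4],
)

```text
clock: 20.38
ee_pos: [466.0, 198.2, 189.4]
tool_rot: [0.001, 3.141, 0.001]
ft_force: [-9.2, 0.5, 17.7]
width: 0.602
grip_force: 9.9
```

Emit:
jog_arm(
  linear=[
    [0.006,0,0.005],
    [0.012,0,0.009],
    [0.023,0,0.015],
    [0.034,0,0.022],
    [0.045,0,0.029],
  ],
  yaw=[0,0,0,0,0],
  gripper=[0.4,0.4,0.4,0.4,0.4],
)

```text
clock: 20.8
ee_pos: [451.7, 198.1, 180.4]
tool_rot: [-0.001, -3.14, -0.0]
ft_force: [-11.8, 0.1, 14.8]
width: 0.599
grip_force: 9.3
```

Emit:
jog_arm(
  linear=[
    [0.01,0,0.008],
    [0.019,0,0.017],
    [0.034,0,0.029],
    [0.049,0,0.042],
    [0.062,0,0.056],
  ],
  yaw=[0,0,0,0,0],
  gripper=[0.4,0.4,0.4,0.4,0.4],
)

```text
clock: 21.22
ee_pos: [432.6, 197.9, 163.1]
tool_rot: [-0.001, -3.139, 0.001]
ft_force: [-11.6, 0.5, 9.8]
width: 0.597
grip_force: 7.7
```

Emit:
jog_arm(
  linear=[
    [0.019,0,0.023],
    [0.038,0,0.049],
    [0.055,0,0.076],
    [0.066,0,0.099],
    [0.076,0,0.123],
  ],
  yaw=[0,0,0,0,0],
  gripper=[0.4,0.4,0.4,0.4,0.4],
)

```text
clock: 21.63
ee_pos: [409.6, 197.8, 125.7]
tool_rot: [-0.001, -3.138, 0.001]
ft_force: [-11.0, -0.0, 2.6]
width: 0.601
grip_force: 5.5
```

Emit:
jog_arm(
  linear=[
    [0.01,0,0.031],
    [0.017,0,0.062],
    [0.021,0,0.088],
    [0.022,0,0.105],
    [0.022,0,0.12],
  ],
  yaw=[0,0,0,0,0],
  gripper=[0.4,0.4,0.4,0.4,0.4],
)

```text
clock: 22.05
ee_pos: [401.8, 197.6, 89.3]
tool_rot: [-0.0, -3.135, 0.003]
ft_force: [-17.8, 6.0, 0.3]
width: 0.599
grip_force: 9.0
```

Emit:
jog_arm(
  linear=[
    [0,0,0.008],
    [0,0,0.014],
    [0,0,0.02],
    [0,0,0.024],
    [0,0,0.026],
  ],
  yaw=[0,0,0,0,0],
  gripper=[0.4,0.4,0.4,0.4,0.4],
)

```text
clock: 22.47
ee_pos: [401.1, 197.4, 82.1]
tool_rot: [0.001, -3.134, 0.003]
ft_force: [-24.7, 2.0, 18.3]
width: 0.605
grip_force: 12.5
```

Emit:
jog_arm(
  linear=[
    [0.005,0,0],
    [0.01,0,-0.004],
    [0.03,0,-0.004],
    [0.07,0,-0.1],
    [0.07,0,-0.2],
  ],
  yaw=[0,0,0,0,0],
  gripper=[0.4,0.4,0.4,0.4,1],
)

```text
clock: 22.88
ee_pos: [381.5, 197.7, 141.8]
tool_rot: [-0.001, -3.137, 0.002]
ft_force: [-1.0, 0.0, 0.4]
width: 0.558
grip_force: 0.0
```

Emit:
jog_arm(
  linear=[
    [0,0,-0.13],
    [0,0,-0.26],
    [-0.01,-0.14,-0.35],
    [-0.05,-0.28,-0.35],
    [-0.1,-0.4,-0.35],
  ],
  yaw=[0,0,0,0,0],
  gripper=[1,1,1,1,1],
)

```text
clock: 23.3
ee_pos: [411.8, 83.3, 249.3]
tool_rot: [-0.003, 3.136, 0.001]
ft_force: [1.3, 0.4, -0.3]
width: 0.196
grip_force: 0.0
```

```bash
python3 - <<'E'
from lf import *
look(0,470,199,("scene","top")); look(0,470,-238,("scene","top"))
to(470,-340,262)
E
```

```text
scene (array([ 4.74919658e+02,  2.00394820e+02, -1.20394705e-02]), np.float64(89.3686274509804))
top (array([273.09253643, -64.91253327,   1.2839004 ]), np.float64(1525.5254901960784))
scene (array([ 4.66791229e+02, -2.43547787e+02,  2.32486517e-02]), np.float64(99.88627450980393))
top (array([ 4.69206881e+02, -2.39902188e+02,  2.52417606e-03]), np.float64(47.760784313725495))
t 24.3 pos [411.7  84.2 246.9] az 179.98 lin [-0.195 -1.414 -0.05 ] yaw -0.0 F [-0.8  0.1 -0.7]
```

Left stands flat at about (475, 200), and right at about (469, -240), square. Now I go to the outer side of the right (stamped) crate.

Emit:
jog_arm(
  linear=[
    [-0.138,-0.98,0],
    [-0.138,-0.98,0],
    [-0.138,-0.98,0],
    [-0.138,-0.98,0],
    [-0.138,-0.98,0],
  ],
  yaw=[0,0,0,0,0],
  gripper=[1,1,1,1,1],
)

```text
clock: 24.72
ee_pos: [440.5, -124.2, 247.0]
tool_rot: [0.0, 3.141, -0.0]
ft_force: [1.0, 1.2, 0.2]
width: 0.006
grip_force: 0.0
```

Emit:
jog_arm(
  linear=[
    [-0.098,-0.69,0],
    [-0.098,-0.69,0],
    [-0.098,-0.69,0],
    [-0.098,-0.69,0],
    [-0.098,-0.69,0],
  ],
  yaw=[0,0,0,0,0],
  gripper=[1,1,1,1,1],
)

```text
clock: 25.13
ee_pos: [469.6, -330.7, 246.8]
tool_rot: [-0.001, -3.142, -0.0]
ft_force: [1.5, -0.0, -0.6]
width: 0.011
grip_force: 0.0
```

```bash
python3 - <<'E'
from lf import *
to(471,-329,118)
for l in("glue_bottle",):
  manip.snapshot("scene")
  for r in manip.mark_of("scene",l)[:2]: print(r["confidence"],onz("scene",np.array(r["xy"])*[640,400]).round(0))
E
```

```text
t 25.13 pos [ 469.6 -330.7  246.8] az 179.95 lin [-0.005  0.006  0.429] yaw -0.001 F [ 1.5 -0.  -0.6]
0.84 [ 473. -420.    0.]
```

Emit:
jog_arm(
  linear=[
    [-0.005,0.006,0.139],
    [-0.005,0.006,0.278],
    [-0.005,0.006,0.41],
    [-0.005,0.006,0.43],
    [-0.005,0.02,0.43],
  ],
  yaw=[0,0,0,0,0],
  gripper=[1,1,1,1,1],
)

```text
clock: 25.65
ee_pos: [470.6, -321.9, 116.3]
tool_rot: [-0.001, -3.138, -0.004]
ft_force: [-1.0, 0.1, 1.1]
width: 0.003
grip_force: 0.0
```

Emit:
jog_arm(
  linear=[
    [0,0.015,0],
    [0,0.03,0],
    [0,0.045,0],
    [0,0.06,0],
    [0,0.08,0],
  ],
  yaw=[0,0,0,0,0],
  gripper=[1,1,1,1,1],
)

```text
clock: 26.07
ee_pos: [472.7, -299.3, 119.9]
tool_rot: [-0.0, 3.138, -0.006]
ft_force: [-0.1, -7.7, 5.0]
width: 0.008
grip_force: 3.6
```

Emit:
jog_arm(
  linear=[
    [0,0.02,0],
    [0,0.045,0],
    [0,0.07,0],
    [0,0.095,0],
    [0,0.12,0],
  ],
  yaw=[0,0,0,0,0],
  gripper=[1,1,1,1,1],
)

```text
clock: 26.48
ee_pos: [472.6, -262.9, 119.8]
tool_rot: [-0.0, 3.138, -0.005]
ft_force: [-1.5, -7.2, 6.7]
width: 0.003
grip_force: 3.6
```

```bash
python3 - <<'E'
from lf import *
to(471,29-73.5,118)
y=manip.get_state()["ee_pos"][1]+73.5
look(0,470,y,("scene","top"))
E
```

```text
t 26.48 pos [ 472.6 -262.9  119.8] az -180.0 lin [0.005 0.728 0.004] yaw 0.0 F [-1.5 -7.2  6.7]
scene (array([ 4.64571777e+02, -1.93860186e+02,  2.34697350e-02]), np.float64(116.9607843137255))
top None
```

Emit:
jog_arm(
  linear=[
    [0.004,-0.012,0],
    [0.004,-0.02,0.02],
    [0.004,-0.02,0.07],
    [0.004,-0.02,0.08],
    [0.004,-0.012,0.08],
  ],
  yaw=[0,0,0,0,0],
  gripper=[1,1,1,1,1],
)

```text
clock: 27.4
ee_pos: [469.7, -266.1, 92.8]
tool_rot: [-0.001, -3.14, -0.002]
ft_force: [-0.6, 0.4, 0.3]
width: 0.002
grip_force: 0.0
```

```bash
python3 - <<'E'
from lf import *
to(471,29-73.5,118)
look(0,470,-190,("scene","top"))
E
```

```text
t 27.4 pos [ 469.7 -266.1   92.8] az 179.95 lin [-0.003  0.739 -0.083] yaw -0.001 F [-0.6  0.4  0.3]
scene (array([ 4.65998582e+02, -1.90745230e+02, -1.12424153e-02]), np.float64(163.74117647058824))
top (array([ 395.17949154, -144.90351571,    1.11191048]), np.float64(1180.2745098039215))
```

Emit:
jog_arm(
  linear=[
    [0,0.01,0],
    [0,0.02,0],
    [0,0.035,0],
    [0,0.055,0],
    [0,0.08,0],
  ],
  yaw=[0,0,0,0,0],
  gripper=[1,1,1,1,1],
)

```text
clock: 28.32
ee_pos: [470.4, -241.7, 94.0]
tool_rot: [0.001, 3.141, -0.001]
ft_force: [0.5, -4.3, 2.2]
width: 0.002
grip_force: 2.1
```

Emit:
jog_arm(
  linear=[
    [0,0.03,0],
    [0,0.06,0],
    [0,0.09,0],
    [0,0.12,0],
    [0,0.15,0],
  ],
  yaw=[0,0,0,0,0],
  gripper=[1,1,1,1,1],
)

```text
clock: 28.73
ee_pos: [470.3, -196.0, 94.0]
tool_rot: [0.0, 3.141, -0.0]
ft_force: [0.2, -4.3, 3.6]
width: 0.005
grip_force: 2.6
```

Emit:
jog_arm(
  linear=[
    [0,0.03,0],
    [0,0.06,0],
    [0,0.09,0],
    [0,0.12,0],
    [0,0.14,0],
  ],
  yaw=[0,0,0,0,0],
  gripper=[1,1,1,1,1],
)

```text
clock: 29.15
ee_pos: [470.1, -153.8, 93.9]
tool_rot: [0.0, -3.141, -0.0]
ft_force: [-0.3, -6.0, 4.0]
width: 0.002
grip_force: 2.8
```

```bash
python3 - <<'E'
from lf import *
to(470,29-73.5,94)
y=manip.get_state()["ee_pos"][1]+73.5
look(0,470,y,("scene",))
E
```

```text
t 29.15 pos [ 470.1 -153.8   93.9] az -179.99 lin [ 0.     0.364 -0.   ] yaw 0.0 F [-0.3 -6.   4. ]
scene (array([ 4.65866183e+02, -7.87391713e+01, -5.55600405e-02]), np.float64(216.37254901960782))
```

Emit:
jog_arm(
  linear=[
    [0,0.03,0],
    [0,0.06,0],
    [0,0.09,0],
    [0,0.12,0],
    [0,0.15,0],
  ],
  yaw=[0,0,0,0,0],
  gripper=[1,1,1,1,1],
)

```text
clock: 29.82
ee_pos: [470.1, -108.8, 93.9]
tool_rot: [-0.0, -3.141, -0.0]
ft_force: [0.7, -1.9, -1.8]
width: 0.005
grip_force: 1.0
```

Emit:
jog_arm(
  linear=[
    [0,0.03,0],
    [0,0.06,0],
    [0,0.09,0],
    [0,0.11,0],
    [0,0.12,0],
  ],
  yaw=[0,0,0,0,0],
  gripper=[1,1,1,1,1],
)

```text
clock: 30.23
ee_pos: [470.3, -73.0, 93.9]
tool_rot: [0.001, -3.142, -0.0]
ft_force: [-0.0, -2.8, -1.8]
width: 0.008
grip_force: 1.2
```

Emit:
jog_arm(
  linear=[
    [0,-0.02,0],
    [0,-0.12,0],
    [0,-0.12,-0.12],
    [0.0,-0.12,-0.25],
    [0.02,-0.2,-0.38],
  ],
  yaw=[0,0,0,0,0],
  gripper=[1,1,1,1,1],
)

```text
clock: 30.65
ee_pos: [464.7, -130.8, 205.4]
tool_rot: [0.0, -3.14, -0.002]
ft_force: [0.7, -1.7, -0.4]
width: 0.005
grip_force: 0.0
```

Emit:
jog_arm(
  linear=[
    [0.0,-0.13,0],
    [0,-0.26,0],
    [0,-0.39,0],
    [0,-0.5,0],
    [0,-0.5,0],
  ],
  yaw=[0,0,0,0,0],
  gripper=[1,1,1,1,1],
)

```text
clock: 31.07
ee_pos: [464.9, -287.9, 204.4]
tool_rot: [0.006, 3.139, -0.004]
ft_force: [-1.1, -0.1, 0.0]
width: 0.004
grip_force: 0.0
```

```bash
python3 - <<'E'
from lf import *
to(470,-100,94)
look(0,470,19,("scene","top")); look(0,474,200,("scene","top"))
t=snap("top");b=snap("scene")
cv2.imwrite("pics/f.png",np.vstack([cv2.resize(t[140:240,220:420],(600,300)),cv2.resize(b[150:260,200:420],(600,300))])[:,:,::-1])
E
```

```text
t 31.07 pos [ 464.9 -287.9  204.4] az 179.77 lin [-0.014  0.627  0.366] yaw -0.005 F [-1.1 -0.1  0. ]
scene (array([ 4.65897203e+02, -1.14254911e+00, -2.08642291e-02]), np.float64(106.63529411764706))
top None
scene (array([4.76143826e+02, 2.00633626e+02, 4.79001194e-02]), np.float64(108.35294117647058))
top (array([4.76621264e+02, 2.05405934e+02, 8.87190038e-03]), np.float64(438.43137254901956))
```

View pics/f.png

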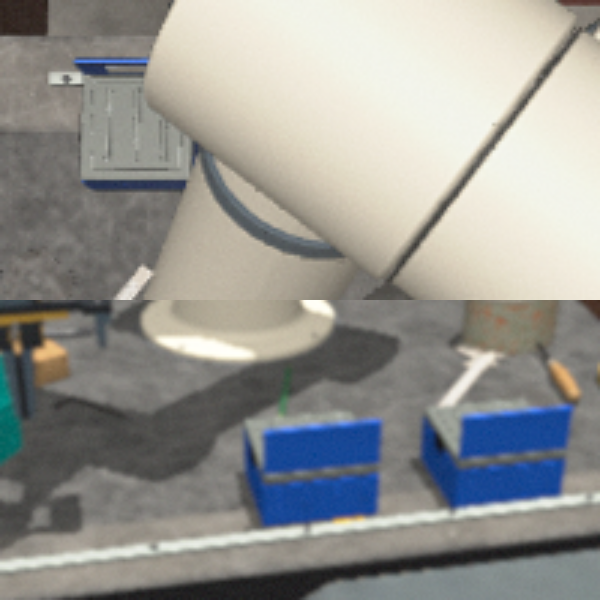

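The scene crop shows the stamped crate upright beside the line (yellow at (350,519), crate base at columns 262–378, so about 29 mm short) and the plain crate still at the rail. I push the rest.

Emit:
jog_arm(
  linear=[
    [-0.015,0.13,0],
    [-0.015,0.26,0],
    [-0.015,0.39,0],
    [-0.015,0.53,0],
    [-0.015,0.6,0],
  ],
  yaw=[0,0,0,0,0],
  gripper=[1,1,1,1,1],
)

```text
clock: 32.58
ee_pos: [468.4, -98.2, 204.0]
tool_rot: [0.001, -3.141, -0.001]
ft_force: [0.1, 0.0, -0.2]
width: 0.007
grip_force: 0.0
```

Emit:
jog_arm(
  linear=[
    [0,0,0.13],
    [0,0,0.26],
    [0,0,0.35],
    [0,0,0.368],
    [0,0.02,0.368],
  ],
  yaw=[0,0,0,0,0],
  gripper=[1,1,1,1,1],
)

```text
clock: 33.0
ee_pos: [468.9, -95.9, 92.6]
tool_rot: [-0.002, -3.139, -0.001]
ft_force: [-1.0, -0.5, 1.0]
width: 0.004
grip_force: 0.0
```

```bash
python3 -c "
from h import *
to(470,-46,94)"
```

```text
t 33.0 pos [468.9 -95.9  92.6] az 179.94 lin [-0.004  0.166 -0.004] yaw -0.001 F [-1.  -0.5  1. ]
```

Emit:
jog_arm(
  linear=[
    [0,0.02,0],
    [0,0.04,0],
    [0,0.06,0],
    [0,0.08,0],
    [0,0.1,0],
  ],
  yaw=[0,0,0,0,0],
  gripper=[1,1,1,1,1],
)

```text
clock: 33.42
ee_pos: [470.1, -65.3, 94.7]
tool_rot: [-0.0, 3.139, -0.002]
ft_force: [-0.2, -6.0, 7.3]
width: 0.003
grip_force: 3.5
```

Emit:
jog_arm(
  linear=[
    [0,0.02,0],
    [0,0.04,0],
    [0,0.055,0],
    [0,0.055,0],
    [0,0.055,0],
  ],
  yaw=[0,0,0,0,0],
  gripper=[1,1,1,1,1],
)

```text
clock: 33.83
ee_pos: [469.6, -48.7, 94.1]
tool_rot: [-0.001, 3.141, -0.0]
ft_force: [-0.6, 0.1, -0.7]
width: 0.007
grip_force: 0.0
```

Emit:
jog_arm(
  linear=[
    [0,-0.03,0],
    [0,-0.13,0],
    [0,-0.2,-0.1],
    [0,-0.22,-0.22],
    [0.05,-0.3,-0.35],
  ],
  yaw=[0,0,0,0,0],
  gripper=[1,1,1,1,1],
)

```text
clock: 34.25
ee_pos: [457.2, -136.6, 194.7]
tool_rot: [0.001, 3.141, 0.001]
ft_force: [0.2, 0.2, 1.0]
width: 0.003
grip_force: 0.0
```

Emit:
jog_arm(
  linear=[
    [0.3,-0.9,-0.3],
    [0.3,-0.9,-0.3],
    [0.3,-0.9,-0.3],
    [0.3,-0.9,-0.3],
    [0.3,-0.9,-0.3],
  ],
  yaw=[0,0,0,0,0],
  gripper=[1,1,1,1,1],
)

```text
clock: 34.67
ee_pos: [391.9, -326.5, 257.1]
tool_rot: [0.001, 3.141, -0.0]
ft_force: [1.5, 0.4, 0.2]
width: 0.007
grip_force: 0.0
```

Emit:
jog_arm(
  linear=[
    [0.3,-0.9,0],
    [0.3,-0.9,0],
    [0.3,-0.9,0],
    [0.3,-0.9,0],
    [0.3,-0.9,0],
  ],
  yaw=[0,0,0,0,0],
  gripper=[1,1,1,1,1],
)

```text
clock: 35.08
ee_pos: [325.6, -524.2, 256.3]
tool_rot: [-0.002, -3.142, -0.0]
ft_force: [0.4, -0.3, 0.9]
width: 0.008
grip_force: 0.0
```

```bash
cat > ver.py <<'E'
from lf import *
to(470,-150,200)
t=snap("top","t9.png");b=snap("scene","s9.png")
look(0,470,29,("top","scene")); look(0,475,200,("top",))
hsv=cv2.cvtColor(t,cv2.COLOR_RGB2HSV);m=cv2.inRange(hsv,(22,120,90),(35,255,255));m[:,:300]=0;m[:,340:]=0
bl=cv2.inRange(hsv,(105,120,40),(125,255,255))
for r in(212,218,226): c=np.nonzero(m[r])[0]; print("line",r,onz("top",(c.mean(),r)).round(1) if len(c) else None)
for n,(u0,u1) in dict(S=(285,355),P=(235,292)).items():
  r,c=np.nonzero(bl[150:215,u0:u1]);r+=150;c+=u0
  for k in range(r.min(),r.min()+5): q=c[r==k]; print(n,k,q[[0,-1]] if len(q) else None,onz("top",((q[0]+q[-1])/2,k),115).round(1) if len(q) else None)
  k=r.max()-1;q=c[r==k];print(n,"front",k,q[[0,-1]],onz("top",((q[0]+q[-1])/2,k),20).round(1))
E
python3 ver.py
```

```text
t 35.08 pos [ 325.6 -524.2  256.3] az 179.94 lin [-0.48   1.248  0.188] yaw -0.001 F [ 0.4 -0.3  0.9]
top (array([ 4.69214494e+02,  2.66939465e+01, -3.92125956e-04]), np.float64(31.101960784313725))
scene (array([ 4.65150621e+02,  2.42192537e+01, -7.34799135e-04]), np.float64(102.85882352941177))
top (array([ 4.77546354e+02,  2.02372692e+02, -6.98424206e-05]), np.float64(64.45098039215686))
line 212 [387.1  28.9   0. ]
line 218 [366.9  28.9   0. ]
line 226 [340.3  28.8   0. ]
S 162 [301 338] [527.8  26.  115. ]
S 163 [301 338] [524.6  26.  115. ]
S 164 [302 338] [521.4  24.5 115. ]
S 165 [302 338] [518.2  24.5 115. ]
S 166 [303 337] [515.   24.5 115. ]
S front 203 [302 338] [414.3  25.4  20. ]
P 160 [245 282] [534.5 200.3 115. ]
P 161 [246 282] [531.3 198.7 115. ]
P 162 [247 282] [528.1 197.  115. ]
P 163 [248 283] [524.9 193.8 115. ]
P 164 [250 283] [521.7 190.6 115. ]
P front 201 [249 284] [420.9 202.4  20. ]
```

```bash
python3 -c "
from station import manip
print(manip.close_job())"
```

```text
the job is handed in; nothing more can be done
None
```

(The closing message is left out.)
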